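# Change over the angle-drilling stand

### The job

Take the finished drilled wood block off the sloping drilling stand and put it into the green tray. Then fit the blue fixture plate on the stand so that all four of the stand's pins come up through its corner holes and it lies flush on the sloping bed, without forcing it, and let go. Leave the other things on the bench where they are.

Things in the scene. Friction and masses are not known exactly. Their poses are not given: they have to be found in the camera images.
- stand: Fixed angle-drilling stand, 220 x 150 mm on the table, up to 160 mm high, carrying the saddle and bed. Origin: underside; x away from the robot when not turned, y left, z up.
- saddle: Fixed sloping part of the stand, rising away from the robot at 28 degrees to the table. Origin: on the plane of the bed's upper face, at mid-width and at the middle of the bed's travel, 88 mm above the table. Axes: x up the slope, y level across it (to the left), z square to the slope, outwards, leaning towards the robot.
- travel_mid (a point): Middle of the bed's travel (the saddle's origin). The bed, a black rubber-faced block 150 (x) x 120 (y) x 16 mm, top face at saddle z = 0, y offset 0, is locked firmly (takes 25 N) anywhere from -20 to +20 mm along saddle x. This setting is NOT reported: see it, or feel it, e.g. by touching the upper and the lower pin of one side from between them.
- pins_mid (a point): Point on the saddle's z axis, 22 mm above the bed's face: the height of the pin tips. Four fixed brass pins stand square to the bed at x = +-58 and y = +-36 mm from the bed's (unreported) centre; 10 mm in diameter, 22 mm tall, the top 8 mm tapering to 3.6 mm.
- block: Finished wood block, 70 (x) x 36 (y) x 28 mm (z) with a 10 mm hole through its middle, lying on the sloping bed between the pins, its axes along the saddle's, held by friction only. Origin: centre of its underside. Its place along the slope tells nothing of the bed's setting. About 60 g.
- plate: Blue fixture plate, 144 (x) x 100 (y) x 8 mm (z), with a through hole of 12.5 mm at each corner, at x = +-58, y = +-36 mm; it fits either way round. On its top stands a red grip bar 60 mm long (x), 18 mm thick (y), 32 mm high, in the middle: its top is 40 mm above the underside. At the start it lies flat on the bench. Origin: centre of its underside, z up through the bar. About 300 g.
- plate_grip (a point): point in the red grip bar on the plate's z axis, 30 mm above the plate's underside
- tray: Green open tray, 170 (x) x 150 (y) x 40 mm high, walls and floor 4 to 5 mm thick, fixed to the bench, turned about the vertical. Origin: centre of its underside. Another finished block just like the first already lies in its +x half, centred at x = +45 mm, long side along y; the -x half is free.
- oil: bystander, to be left alone: yellow oil bottle, 52 mm across, 150 mm tall. Origin at its underside.
- tin: bystander, to be left alone: steel tin, 72 mm across, 70 mm tall. Origin at its underside.
- brush: bystander, to be left alone: bench brush lying flat. Origin at its underside.
- chuck_key: bystander, to be left alone: T-shaped steel chuck key, 80 mm long, lying flat near the robot. Origin at its underside.
- offcut: bystander, to be left alone: brown wood offcut, 110 x 50 x 18 mm. Origin at its underside.
Things that resemble listed ones, but are neither listed nor needed, are in the scene too. Leave any red or turquoise look-alike of the block alone. Several things have the shape of the plate; the one meant has the colours described above.

How it is judged (in metres and radians):
On the way:
1. the finished block lies in the tray, released (x of block in the frame of tray between -0.075 and 0.075 m and y of block in the frame of tray between -0.068 and 0.068 m and z of block in the frame of tray between -0.002 and 0.035 m and linear speed of block below 0.03 m/s and contact force between block and the fingers below 0.1 N), for 0.2 s.
At the end, for the whole second after the job is handed in: The block lies released in the green tray. The plate lies bar up on the bed, pins through all four holes: underside within 3 mm of the bed face, within 5 mm of the stand's middle line, parallel within 0.04 rad, turned under 0.08 rad (either way round), at rest, released (all of step 1 and z of plate in the frame of saddle between -0.003 and 0.003 m and y of plate in the frame of saddle between -0.005 and 0.005 m and x of plate in the frame of saddle between -0.027 and 0.027 m and angle between the z axis of plate and the z axis of saddle, either way round below 0.04 rad and angle between the x axis of plate and the x axis of saddle, either way round below 0.08 rad and z of plate_grip in the frame of saddle above 0.02 m and linear speed of plate below 0.02 m/s and angular speed of plate below 0.1 rad/s); the robot touches nothing.
It fails at once if the plate is forced: pressed on the stand with more than 60 N (contact force between plate and saddle above 60 N).
It fails at once if a bystander is moved by more than 40 mm (distance of any of oil, tin, brush, chuck_key, offcut from where it was at the start of the episode above 0.04 m).
It also fails if it takes over 67 s, if anything falls off the work surface, if the arm or the gripper's body presses on something with over 40 N, if the wrist force passes 120 N, or if a joint passes its speed limit or range.

### The arm

A 6-joint arm with a two-finger parallel gripper is mounted at the origin on the work surface. World frame = base frame: x ahead of the robot, y to its left, z up, the work surface at z = 0. Lengths are in m, angles in degrees, forces in N, time in s.
With the tool pointing down it reaches from about 0.35 to 0.875 m from the base axis. Payload 4.2 kg.
Tool frame: the origin (TCP) lies at the very end of the fingers, on their centre line; the grasp point (between the pads) lies 19 mm behind it; z points along the fingers, y is the direction in which the jaws open and shut (so a half turn about z gives the same grasp; the last joint's range is limited). The gripper opens to 87 mm and grips with 3 to 60 N. Pads are 19 mm wide; open, the fingers measure 117 mm over their backs; the gripper's body (75 mm by 190 mm) begins 51 mm behind the grasp point.
Start: joints at [-58.751, 22.042, 0.453, 0, -68.411, -14.817], TCP at [0.177, -0.599, 0.223] pointing down, gripper open.
Joint ranges: [-179.83, 179.83], [-69.29, 118.12], [-61.27, 80.66], [-181.25, 117.63], [-171.15, -9.14], [-177.46, 177.46]. Speed limits (degrees/s): [159.86, 159.86, 180, 180, 180, 180].

### API

Orientations are given as a 3x3 rotation matrix whose columns are the frame's x, y, z axes.
In Python, from station import r, imaging gives the robot as it stands. The module is installed in compiled form; this text tells all that it offers.
- The arm moves only by the tool move_arm, never from a script. Its argument "motion" is one flat list of numbers, 7 for each row, row after row: the shift along the tool's x, y, z in units of 40 mm (1.0 is 40 mm), then the turn, a rotation vector about the tool's x, y, z in units of 5 degrees (1.0 is 5 degrees), then the gripper's target within -1 to 1 (shut at 1, half-way at 0, fully open at -1). In form: [dx, dy, dz, wx, wy, wz, gripper, dx, dy, dz, wx, wy, wz, gripper, ...]. A call has 1 to 20 rows; each row is the pose to reach, as a shift and turn from the pose measured when the call began, along the tool's axes at that moment; what a row does not reach only later rows make up. A row lasts 1/12 s, in which the tool goes at most 41.7 mm and 7.16 degrees, less where a joint would pass 70% of its speed; a pose out of reach is approached as far as the arm can. A call with a gripper value outside its range is refused whole. The fingers move at their own pace and stop on an object; the grip force is fixed at half the most. Time passes only in rows, so rows that repeat a pose let the fingers close. It gives the time, the measured TCP pose, the force and the opening at its end, in the units of the state.
- r.sense(): the state, without advancing time (a new reading comes with each control period).
- imaging.capture(name): name is "side" or "top"; returns the picture (480x640x3 uint8, blue, green, red); there is no depth.
- imaging.camera_params(name): a dict with "intrinsics" (3x3 intrinsics, pixels), "world_from_camera" (4x4, takes a point from camera to world coordinates). Camera axes: x right, y down, z forward; pixel columns grow to the right and rows downward; lengths in m; the calibration is good to about 2 mm. A picture is of the moment at which its call begins. camera_params takes no time and is no camera call.
- r.finish_job(): hands the job in, once; it reports no verdict.
The state is a dict: "time_s": time; "joints": joint angles; "joint_velocities": joint speeds; "effort": joint torques, N m; "tcp_pos": TCP position; "ee_rot": TCP orientation; "wrist_force": force on the tool from outside, world axes, zero at the start; "moment": the same for the moment, N m; "gripper_width": opening from 0.0 (shut) to 1.0 (fully open).
Only numpy, scipy, OpenCV 4.12 (cv2) and the standard library are available. Lean on these libraries where they do the work, as an engineer would, in place of code of your own. Each camera call takes 0.05 s, during which the arm holds its last target.

## Working session

There is one attempt and no reset: what is moved stays moved. The work goes in short steps, Python scripts to look and compute and a tool call to move; the robot and the scene stay as the last step left them, time stands still between calls to the robot, and variables do not carry over. Pictures are saved under pics/ and viewed, and the job is handed in when it is done.

Besides the shell and the picture viewer there is one more tool, called after "Call:" by a JSON object that holds its "op" and its "data". move_arm: Moves the arm, as the interface text tells. Its arguments: {"type":"object","properties":{"motion":{"type":"array","items":{"type":"number"}}},"required":["motion"]}

```bash
mkdir -p pics; python3 - <<'E'
from station import r, imaging
import cv2
s=r.sense();print(s)
for n in("side","top"):
    cv2.imwrite(f"pics/{n}0.png",imaging.capture(n)); print(n,imaging.camera_params(n))
E
```

```text
{'time_s': 0.0, 'joints': array([-5.87499924e+01,  2.20909364e+01,  3.81061101e-01, -3.01692186e-02,
       -6.84119052e+01, -1.48167188e+01]), 'joint_velocities': array([ 0.01852159,  0.04679241, -0.07846547,  0.0611052 ,  0.02699173,
       -0.05176343]), 'effort': array([ 6.96648949e-04, -3.90667605e+01,  1.87404692e+01,  4.21966821e+00,
        1.09237616e-02, -1.97610625e-04]), 'tcp_pos': array([ 0.17666836, -0.5988854 ,  0.22146346]), 'ee_rot': array([[-9.59204685e-01, -2.82711699e-01, -6.84033398e-04],
       [-2.82712517e-01,  9.59202452e-01,  2.07104755e-03],
       [ 7.06171417e-05,  2.17994331e-03, -9.99997621e-01]]), 'wrist_force': array([-0.69175094, -0.38592751,  0.4216344 ]), 'moment': array([0.00268029, 0.02187734, 0.02226518]), 'gripper_width': 1.0013456981494175}
side {'intrinsics': array([[476.89783827,   0.        , 323.5762632 ],
       [  0.        , 476.89783827, 244.45572501],
       [  0.        ,   0.        ,   1.        ]]), 'world_from_camera': array([[-0.98017364, -0.1474526 ,  0.13235317,  0.3768619 ],
       [-0.19812218,  0.72029322, -0.66477461,  0.68510587],
       [ 0.00268965, -0.67781665, -0.73522606,  0.82218052],
       [ 0.        ,  0.        ,  0.        ,  1.        ]])}
top {'intrinsics': array([[564.48993227,   0.        , 321.61986282],
       [  0.        , 564.48993227, 235.28588281],
       [  0.        ,   0.        ,   1.        ]]), 'world_from_camera': array([[-0.02544017, -0.99704109,  0.07253869,  0.41153513],
       [-0.99964781,  0.02592069,  0.00569055, -0.00831899],
       [-0.00755396, -0.07236837, -0.99734937,  1.3258406 ],
       [ 0.        ,  0.        ,  0.        ,  1.        ]])}
```

View pics/side0.png

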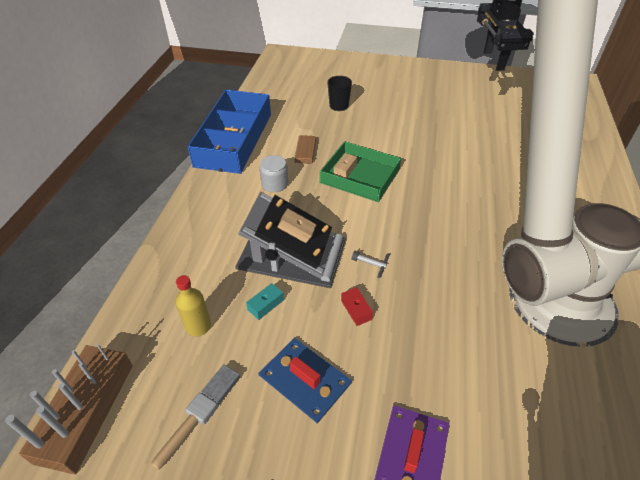

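View pics/top0.png

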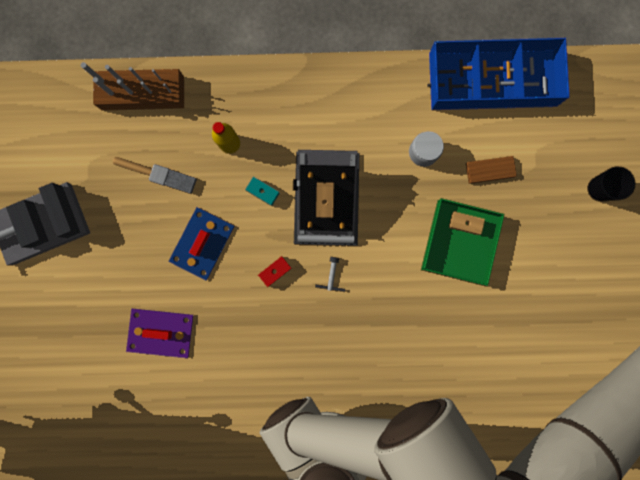

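```bash
python3 - <<'E'
import cv2,numpy as np
s=cv2.imread('pics/side0.png');t=cv2.imread('pics/top0.png')
def c(im,x,y,w,h):return cv2.resize(im[y:y+h,x:x+w],(400,300),interpolation=cv2.INTER_CUBIC)
a=np.vstack([np.hstack([c(s,230,185,120,90),c(s,245,335,120,90)]),np.hstack([c(t,265,150,120,90),c(t,145,200,120,90)])])
cv2.imwrite('pics/crop0.png',a)
E
```

```text
(no output)
```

View pics/crop0.png

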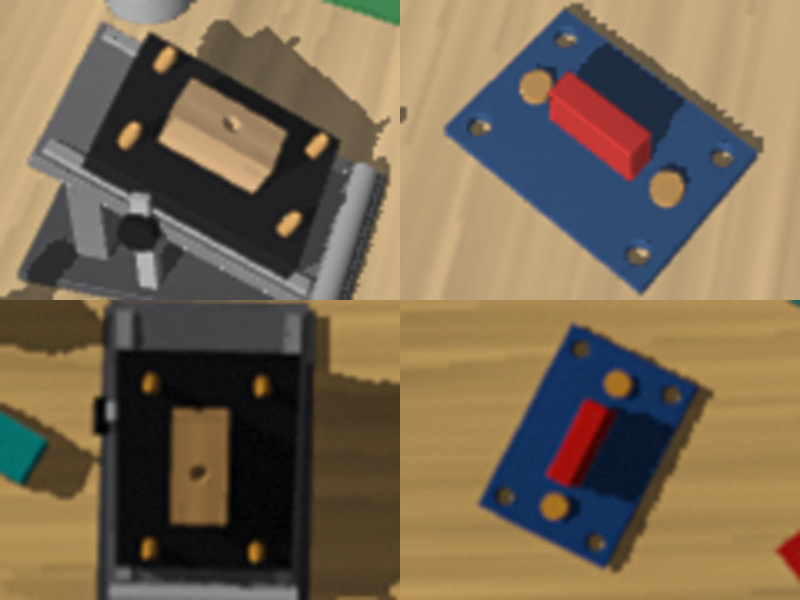

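```bash
cat > h.py <<'E'
import numpy as np,cv2
from station import r,imaging
P={n:imaging.camera_params(n) for n in('side','top')}
def ray(n,p):
    K=P[n]['intrinsics'];T=P[n]['world_from_camera']
    p=np.atleast_2d(p).astype(float)
    d=np.c_[(p[:,0]-K[0,2])/K[0,0],(p[:,1]-K[1,2])/K[1,1],np.ones(len(p))]@T[:3,:3].T
    return T[:3,3],d
def plane(n,p,z):
    o,d=ray(n,p);return o+d*((z-o[2])/d[:,2])[:,None]
def pln(n,p,p0,nn):
    o,d=ray(n,p);return o+d*(((p0-o)@nn)/(d@nn))[:,None]
def tri(ps,pt):
    M=[]
    for n in('side','top'):
        K=P[n]['intrinsics'];M.append(K@np.linalg.inv(P[n]['world_from_camera'])[:3])
    X=cv2.triangulatePoints(M[0],M[1],np.atleast_2d(ps).astype(float).T,np.atleast_2d(pt).astype(float).T)
    return (X[:3]/X[3]).T
def proj(n,X):
    K=P[n]['intrinsics'];c=np.linalg.inv(P[n]['world_from_camera'])
    q=(np.atleast_2d(X)@c[:3,:3].T+c[:3,3])@K.T;return q[:,:2]/q[:,2:]
def hsv(im,lo,hi,roi):
    m=cv2.inRange(cv2.cvtColor(im,cv2.COLOR_BGR2HSV),lo,hi);z=np.zeros_like(m);x,y,w,h=roi
    z[y:y+h,x:x+w]=m[y:y+h,x:x+w];return z
def cnts(m,mn=5):
    c,_=cv2.findContours(m,cv2.RETR_EXTERNAL,cv2.CHAIN_APPROX_NONE)
    return sorted([k for k in c if cv2.contourArea(k)>=mn],key=cv2.contourArea,reverse=True)
E
python3 - <<'E'
from h import *
s=cv2.imread('pics/side0.png');t=cv2.imread('pics/top0.png')
np.set_printoptions(precision=4,suppress=True)
# plate
for n,im,roi in(('side',s,(245,330,120,95)),('top',t,(160,200,85,85))):
    mb=hsv(im,(100,90,30),(125,255,255),roi)
    mr=hsv(im,(0,150,90),(8,255,255),roi)|hsv(im,(172,150,90),(180,255,255),roi)
    c=max(cnts(mb|mr),key=cv2.contourArea);h=cv2.convexHull(c)
    R=cv2.minAreaRect((plane(n,h[:,0],0.008)[:,:2]*1000).astype(np.float32));print(n,'plate',R)
    c=cnts(mr)[0];print('red',cv2.minAreaRect(c), [p.tolist() for p in cv2.approxPolyDP(cv2.convexHull(c),1.5,True)[:,0]])
    # pins
for n,im,roi in(('side',s,(230,185,120,95)),('top',t,(290,145,75,105))):
    m=hsv(im,(8,120,120),(25,255,255),roi)
    for c in cnts(m,3):print(n,cv2.contourArea(c),cv2.minAreaRect(c),cv2.boundingRect(c))
for n,im,roi in(('side',s,(315,140,90,60)),('top',t,(415,195,95,95))):
    m=hsv(im,(45,80,30),(80,255,255),roi);c=cnts(m)[0];h=cv2.convexHull(c)
    print(n,'tray',cv2.minAreaRect((plane(n,h[:,0],0.04)[:,:2]*1000).astype(np.float32)))
E
```

```text
side plate ((491.2412109375, 282.90191650390625), (101.01573181152344, 142.47842407226562), 61.9091682434082)
red ((304.32305908203125, 372.0846252441406), (35.520851135253906, 14.99769115447998), 37.87498474121094) [[292, 359], [298, 358], [319, 374], [319, 382], [314, 388], [290, 370], [289, 363]]
top plate ((496.43792724609375, 281.46160888671875), (99.09176635742188, 141.92636108398438), 61.96063995361328)
red ((197.60003662109375, 242.30003356933594), (7.602630138397217, 25.93838882446289), 26.56505012512207) [[202, 230], [206, 234], [194, 255], [189, 251]]
side 23.5 ((268.20001220703125, 225.1000213623047), (4.0249223709106445, 8.049844741821289), 26.56505012512207) (265, 222, 7, 8)
side 22.5 ((279.0000305175781, 202.50003051757812), (4.0249223709106445, 8.049844741821289), 26.56505012512207) (276, 199, 7, 8)
side 21.0 ((316.0384521484375, 251.69227600097656), (4.160251617431641, 7.765803337097168), 33.6900634765625) (313, 249, 7, 7)
side 18.5 ((324.7500305175781, 227.7500457763672), (3.535533905029297, 7.071067810058594), 45.0) (322, 225, 6, 7)
top 457.5 ((324.5, 199.5), (33.0, 15.0), 90.0) (317, 183, 16, 34)
top 359.5 ((327.0, 224.0), (50.0, 74.0), 90.0) (290, 199, 75, 51)
top 330.0 ((327.0, 158.0), (26.0, 74.0), 90.0) (290, 145, 75, 27)
top 101.5 ((292.5, 180.0), (32.0, 5.0), 90.0) (290, 164, 6, 33)
top 6.5 ((341.0, 225.0), (2.0, 4.0), 0.0) (340, 223, 3, 5)
top 5.0 ((309.0, 174.5), (3.0, 2.0), 90.0) (308, 173, 3, 4)
top 3.5 ((308.5, 224.0), (4.0, 1.0), 90.0) (308, 222, 2, 5)
top 3.5 ((342.5, 176.0), (4.0, 1.0), 90.0) (342, 174, 2, 5)
side tray ((478.01739501953125, -302.9427795410156), (191.3567352294922, 180.9915313720703), 74.43389892578125)
top tray ((483.0273742675781, -321.66363525390625), (155.15347290039062, 169.14614868164062), 74.27481079101562)
```

```bash
python3 - <<'E'
from h import *
s=cv2.imread('pics/side0.png');t=cv2.imread('pics/top0.png')
np.set_printoptions(precision=4,suppress=True)
def pins(im,roi,lo):
    x,y,w,h=roi;u=cv2.resize(im[y:y+h,x:x+w],None,fx=8,fy=8,interpolation=cv2.INTER_CUBIC)
    m=cv2.inRange(cv2.cvtColor(u,cv2.COLOR_BGR2HSV),lo,(25,255,255))
    out=[]
    for c in cnts(m,150):
        M=cv2.moments(c);R=cv2.minAreaRect(c)
        out.append(((M['m10']/M['m00']+.5)/8-.5+x,(M['m01']/M['m00']+.5)/8-.5+y,cv2.contourArea(c)/64,(cv2.boxPoints(R)/8+[x,y]).round(1).tolist()))
    return out
for o in pins(s,(255,190,85,75),(8,130,90)):print(o)
for o in pins(t,(302,166,53,66),(5,110,70)):print(o)
E
```

```text
(268.382202680067, 225.0747487437186, 31.09375, [[264.2, 227.3], [269.8, 220.8], [273.3, 223.8], [267.7, 230.3]])
(324.65708724773833, 228.14983472512176, 29.9375, [[320.8, 229.8], [326.4, 224.1], [329.6, 227.2], [323.9, 232.9]])
(279.0702542598509, 202.3133985623003, 29.34375, [[275.3, 204.7], [279.9, 198.3], [283.7, 201.0], [279.1, 207.4]])
(316.48301858921917, 251.6355956276702, 28.6484375, [[312.6, 253.7], [318.0, 247.4], [321.3, 250.3], [315.8, 256.5]])
(324.4217796518291, 199.53809363397806, 588.4921875, [[315.9, 217.4], [316.4, 182.2], [333.7, 182.4], [333.2, 217.7]])
(342.71347247157394, 175.33238330341112, 21.7578125, [[341.0, 172.6], [345.4, 172.6], [345.4, 179.1], [341.0, 179.1]])
(308.85135257806826, 224.11731420963446, 21.515625, [[307.2, 221.4], [311.4, 221.4], [311.4, 227.9], [307.2, 227.9]])
(340.9785115783059, 225.18311243144424, 21.3671875, [[339.4, 222.4], [343.5, 222.4], [343.5, 228.8], [339.4, 228.8]])
(309.21295460623077, 174.45809098810003, 19.4765625, [[307.3, 177.7], [307.9, 171.6], [312.0, 172.0], [311.4, 178.1]])
```

```bash
python3 - <<'E'
from h import *
np.set_printoptions(precision=4,suppress=True)
S=[(268.38,225.07),(279.07,202.31),(316.48,251.64),(324.66,228.15)]
T=[(309.21,174.46),(342.71,175.33),(308.85,224.12),(340.98,225.18)]
X=tri(S,T);print(X);
print('err',proj('side',X)-S,proj('top',X)-T)
c=X.mean(0);print('c',c)
up=(X[0]+X[1]-X[2]-X[3])/2; lf=(X[0]+X[2]-X[1]-X[3])/2
print(up,np.linalg.norm(up),np.degrees(np.arctan2(up[2],np.hypot(*up[:2]))),np.degrees(np.arctan2(up[1],up[0])),lf,np.linalg.norm(lf),np.degrees(np.arctan2(-lf[0],lf[1])))
th=np.radians(28);
for psi in(-1,0,1,2):
  p=np.radians(psi);cx=np.array([np.cos(p),np.sin(p),0]);
  ux=np.cos(th)*cx+np.array([0,0,np.sin(th)]);uz=-np.sin(th)*cx+np.array([0,0,np.cos(th)])
  # single view intersections with plane through assumed height
  for n,I in(('side',S),('top',T)):
    # plane z=saddle 11mm. reference point: saddle origin height .088; unknown xy ~ use c projected
    p0=c.copy();
    # move along horizontal so plane passes: saddle origin guess
    Y=pln(n,I,p0,uz);u=(Y[0]+Y[1]-Y[2]-Y[3])/2;l=(Y[0]+Y[2]-Y[1]-Y[3])/2
    print(psi,n,Y.mean(0),np.linalg.norm(u),np.linalg.norm(l),np.degrees(np.arctan2(u[1],u[0])),np.degrees(np.arctan2(-l[0],l[1])))
E
```

```text
[[ 0.629   0.0216  0.1222]
 [ 0.6253 -0.0505  0.1222]
 [ 0.5265  0.0265  0.0679]
 [ 0.5226 -0.0452  0.0683]]
err [[-1.4723 -0.2118]
 [-1.3285 -0.1883]
 [-1.503  -0.1983]
 [-1.1836 -0.1534]] [[0.2039 1.0001]
 [0.1845 0.9473]
 [0.1399 1.0142]
 [0.1111 0.8371]]
c [ 0.5759 -0.0119  0.0951]
[ 0.1025 -0.0051  0.0541] 0.11603406138237454 27.77062413539765 -2.8706172159192547 [ 0.0038  0.0719 -0.0002] 0.07198848148003491 -3.029875326258549
-1 side [ 0.5732 -0.0133  0.0938] 0.11622060315736825 0.07322496892902476 -2.6328935085605965 -2.4439108999004153
-1 top [ 0.5778 -0.0116  0.0962] 0.11613805133218305 0.07200257843876716 -2.7897060874623905 -3.0716356311715916
0 side [ 0.5732 -0.0133  0.0937] 0.11621647551636372 0.07379874634350135 -2.6492706107077217 -2.3008312803457933
0 top [ 0.5778 -0.0116  0.0962] 0.11612548746052077 0.07201430193143041 -2.789668232532416 -3.0046068582017313
1 side [ 0.5732 -0.0134  0.0937] 0.116209475391116 0.0743862756429213 -2.673626473810042 -2.157820033342023
1 top [ 0.5778 -0.0116  0.0962] 0.11610756815087936 0.07203151324168414 -2.789598158249505 -2.9376268603825126
2 side [ 0.5732 -0.0134  0.0937] 0.11619957203455389 0.0749877556823353 -2.706140395271711 -2.0149017770630167
2 top [ 0.5778 -0.0117  0.0962] 0.11608431549595634 0.07205418792151289 -2.78949627170288 -2.87071135835329
```

```bash
cat >> h.py <<'E'
from scipy.spatial.transform import Rotation as Ro
np.set_printoptions(precision=4,suppress=True)
TH=np.radians(28);PSI=np.radians(-2.9)
def saddle(psi=PSI):
    c=np.array([np.cos(psi),np.sin(psi),0]);k=np.array([0,0,1.])
    ux=np.cos(TH)*c+np.sin(TH)*k;uz=-np.sin(TH)*c+np.cos(TH)*k
    return np.c_[ux,np.cross(uz,ux),uz]
SR=saddle()
PC=np.array([.5759,-.0119,.0951])   # mean of pin centroids (~10 mm above bed)
BC=PC-.010*SR[:,2]                  # bed centre on its face
def down(yaw_deg):  # tool pointing down, tool x at yaw
    a=np.radians(yaw_deg);x=np.array([np.cos(a),np.sin(a),0]);z=np.array([0,0,-1.])
    return np.c_[x,np.cross(z,x),z]
def to(p,R):
    s=r.sense();R0=s['ee_rot'];d=R0.T@(np.asarray(p)-s['tcp_pos'])/.04
    w=np.degrees(Ro.from_matrix(R0.T@R).as_rotvec())/5
    print('move',d.round(3),w.round(3),'t',round(s['time_s'],2),'tcp',s['tcp_pos'],'F',s['wrist_force'].round(1),'g',round(s['gripper_width'],3))
def sub(im,roi,lo,hi,k=8,mn=100):
    x,y,w,h=roi;u=cv2.resize(im[y:y+h,x:x+w],None,fx=k,fy=k,interpolation=cv2.INTER_CUBIC)
    m=cv2.inRange(cv2.cvtColor(u,cv2.COLOR_BGR2HSV),lo,hi);o=[]
    for c in cnts(m,mn):
        M=cv2.moments(c);o.append(((M['m10']/M['m00']+.5)/k-.5+x,(M['m01']/M['m00']+.5)/k-.5+y,cv2.contourArea(c)/k/k,(c[:,0]+.5)/k-.5+[x,y]))
    return o
E
python3 - <<'E'
from h import *
s=cv2.imread('pics/side0.png');t=cv2.imread('pics/top0.png')
# block hole, dark spot
for n,im,roi in(('side',s,(294,217,12,11)),('top',t,(319,196,12,12))):
    for o in sub(im,roi,(0,0,0),(180,255,115),8,100): print(n,'hole',o[:3])
hb=tri((299.6,222.2),(324.7,201.6))
# block outline in saddle coords on top face plane
for n,im,roi in(('side',s,(270,203,55,45)),('top',t,(312,178,26,44))):
    o=sub(im,roi,(5,40,110),(25,150,255),8,800)[0]
    Y=pln(n,o[3],BC+.028*SR[:,2],SR[:,2]);q=(Y-BC)@SR*1000
    print(n,o[:3],q.min(0),q.max(0))
# plate holes & red bar
bx=[]
for n,im,roi in(('side',s,(262,340,90,80)),('top',t,(170,208,65,72))):
    for o in sub(im,roi,(0,150,90),(8,255,255),8,300)+sub(im,roi,(172,150,90),(180,255,255),8,300):print(n,'red',o[:3])
for n,im,roi in(('side',s,(262,340,90,80)),('top',t,(170,208,65,72))):
    x,y,w,h=roi;hs=cv2.cvtColor(cv2.resize(im[y:y+h,x:x+w],None,fx=8,fy=8,interpolation=cv2.INTER_CUBIC),cv2.COLOR_BGR2HSV)
    cv2.imwrite(f'pics/pl_{n}.png',cv2.resize(im[y:y+h,x:x+w],(400,400*h//w),interpolation=cv2.INTER_CUBIC))
    m=cv2.inRange(hs,(100,90,30),(125,255,255))
    c,hh=cv2.findContours(m,cv2.RETR_CCOMP,cv2.CHAIN_APPROX_NONE)
    for k,q in zip(c,hh[0]):
        if q[3]>=0 and cv2.contourArea(k)>64*4:
            M=cv2.moments(k);print(n,'hole',(M['m10']/M['m00']+.5)/8-.5+x,(M['m01']/M['m00']+.5)/8-.5+y,cv2.contourArea(k)/64)
E
```

```text
side hole (297.8903809908455, 222.04789310716208, 4.8359375)
side hole (304.4408204798629, 217.24908954584404, 3.0390625)
top hole (323.71140602346117, 201.2500411888757, 19.7578125)
side (296.33545054383427, 225.54920287429547, 723.546875) [-34.1153 -18.079   28.    ] [40.2662 44.3183 28.    ]
top (324.46109559045607, 199.54469256518675, 517.34375) [-28.7925 -14.962   28.    ] [49.1779 19.6599 28.    ]
side red (304.44322522900916, 372.17239725303295, 455.7109375)
side red (304.2350544621078, 372.59643893515016, 30.9609375)
top red (198.40263601228818, 242.40795221814818, 157.671875)
top red (195.477164815709, 241.9659081764043, 32.359375)
side hole 316.0740689731159 411.34020126340533 35.453125
side hole 324.67082881079983 391.0549756348506 115.1640625
side hole 341.2065589900062 382.14643030865835 29.4453125
side hole 268.6196444297666 372.95881219726994 29.5703125
side hole 301.81775809772984 370.59943442673335 677.8359375
side hole 294.3950322997416 346.714980620155 25.1953125
top hole 203.3455515821413 272.33991655830084 24.03125
top hole 191.02326675350992 261.49343247937475 71.96875
top hole 176.1788774462104 258.43509433452266 24.0859375
top hole 198.9674915265128 242.72010184248148 324.234375
top hole 226.07382288144277 228.07682011476587 25.4140625
top hole 209.99642121145212 224.71878909987487 70.765625
top hole 198.84435840707965 214.34719026548672 22.0703125
```

```bash
cat >> h.py <<'E'
TR=np.c_[-SR[:,0],SR[:,1],-SR[:,2]]  # tool on the slope
BLK=BC+SR@np.array([.0045,.0017,0])
E
python3 - <<'E'
from h import *
S=[(268.62,372.96),(294.4,346.71),(316.07,411.34),(341.21,382.15)];T=[(198.84,214.35),(226.07,228.08),(176.18,258.44),(203.35,272.34)]
X=tri(S,T);print(X,X.mean(0));c=X.mean(0)
print(np.linalg.norm(X[0]-X[1]),np.linalg.norm(X[0]-X[2]),[np.degrees(np.arctan2(*(a)[1::-1])) for a in (X[0]-X[2],X[1]-X[3])])
# each view center
print(plane('side',S,.007).mean(0),plane('top',T,.007).mean(0))
s=cv2.imread('pics/side0.png');t=cv2.imread('pics/top0.png')
h=proj('side',[[c[0],c[1],.04]]),proj('top',[[c[0],c[1],.04]]);print(h)
print('BC',BC,'BLK',BLK)
to(BLK+.12*SR[:,2],TR)
E
```

```text
[[0.5626 0.2868 0.0053]
 [0.5286 0.2231 0.0052]
 [0.4602 0.3411 0.0051]
 [0.4262 0.2778 0.005 ]] [0.4944 0.2822 0.0051]
0.07221199346704499 0.11586552743128267 [np.float64(-27.973306393065066), np.float64(-28.135067698444917)]
[0.4916 0.283  0.007 ] [0.4961 0.282  0.007 ]
(array([[302.75  , 368.1363]]), array([[197.87  , 243.1462]]))
BC [ 0.5806 -0.0121  0.0863] BLK [ 0.5846 -0.0106  0.0884]
move [-12.613  11.689   0.703] [ 0.966 -5.551  3.782] t 0.1 tcp [ 0.1767 -0.599   0.2216] F [-0.9 -0.2 -0.4] g 0.999
```

Call:
{"op": "move_arm", "data": {"motion": [-12.6,11.7,0.7,0.97,-5.55,3.78,-1,-12.6,11.7,0.7,0.97,-5.55,3.78,-1,-12.6,11.7,0.7,0.97,-5.55,3.78,-1,-12.6,11.7,0.7,0.97,-5.55,3.78,-1,-12.6,11.7,0.7,0.97,-5.55,3.78,-1,-12.6,11.7,0.7,0.97,-5.55,3.78,-1,-12.6,11.7,0.7,0.97,-5.55,3.78,-1,-12.6,11.7,0.7,0.97,-5.55,3.78,-1,-12.6,11.7,0.7,0.97,-5.55,3.78,-1,-12.6,11.7,0.7,0.97,-5.55,3.78,-1,-12.6,11.7,0.7,0.97,-5.55,3.78,-1,-12.6,11.7,0.7,0.97,-5.55,3.78,-1,-12.6,11.7,0.7,0.97,-5.55,3.78,-1,-12.6,11.7,0.7,0.97,-5.55,3.78,-1,-12.6,11.7,0.7,0.97,-5.55,3.78,-1,-12.6,11.7,0.7,0.97,-5.55,3.78,-1,-12.6,11.7,0.7,0.97,-5.55,3.78,-1,-12.6,11.7,0.7,0.97,-5.55,3.78,-1,-12.6,11.7,0.7,0.97,-5.55,3.78,-1,-12.6,11.7,0.7,0.97,-5.55,3.78,-1]}}

```text
time_s: 1.77
tcp_pos: [0.5276, -0.0067, 0.1935]
ee_rot: [[-0.883, 0.049, 0.467], [0.043, 0.999, -0.024], [-0.468, -0.001, -0.884]]
wrist_force: [-1.1, -0.9, -0.5]
gripper_width: 0.999
```

```bash
python3 - <<'E'
from h import *
to(BLK+.004*SR[:,2],TR)
cv2.imwrite('pics/s1.png',imaging.capture('side'))
E
```

```text
move [-0.033 -0.026  2.892] [-0.003 -0.022  0.025] t 1.77 tcp [ 0.5276 -0.0067  0.1935] F [-1.1 -0.9 -0.5] g 0.999
```

View pics/s1.png

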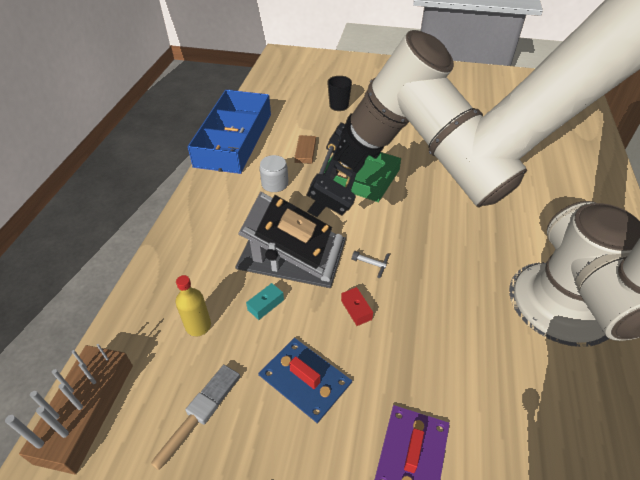

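The gripper hovers off the slope's normal above the block, block at (297,224). Descending.

Call:
{"op": "move_arm", "data": {"motion": [-0.03,-0.03,0.8,0,0,0,-1,-0.03,-0.03,1.6,0,0,0,-1,-0.03,-0.03,2.2,0,0,0,-1,-0.03,-0.03,2.5,0,0,0,-1,-0.03,-0.03,2.65,0,0,0,-1,-0.03,-0.03,2.78,0,0,0,-1,-0.03,-0.03,2.88,0,0,0,-1,-0.03,-0.03,2.88,0,0,0,-1]}}

```text
time_s: 2.48
tcp_pos: [0.5901, -0.0153, 0.1234]
ee_rot: [[-0.907, 0.046, 0.419], [0.046, 0.999, -0.01], [-0.419, 0.01, -0.908]]
wrist_force: [1.6, -0.0, 0.0]
gripper_width: 0.998
```

```bash
python3 - <<'E'
from h import *
to(BLK+.004*SR[:,2],TR)
cv2.imwrite('pics/s2.png',cv2.resize(imaging.capture('side')[170:290,220:380],(800,600),interpolation=cv2.INTER_CUBIC))
E
```

```text
move [0.502 0.102 0.637] [ 0.131 -0.641 -0.002] t 2.48 tcp [ 0.5901 -0.0153  0.1234] F [ 1.6 -0.   0. ] g 0.998
```

View pics/s2.png

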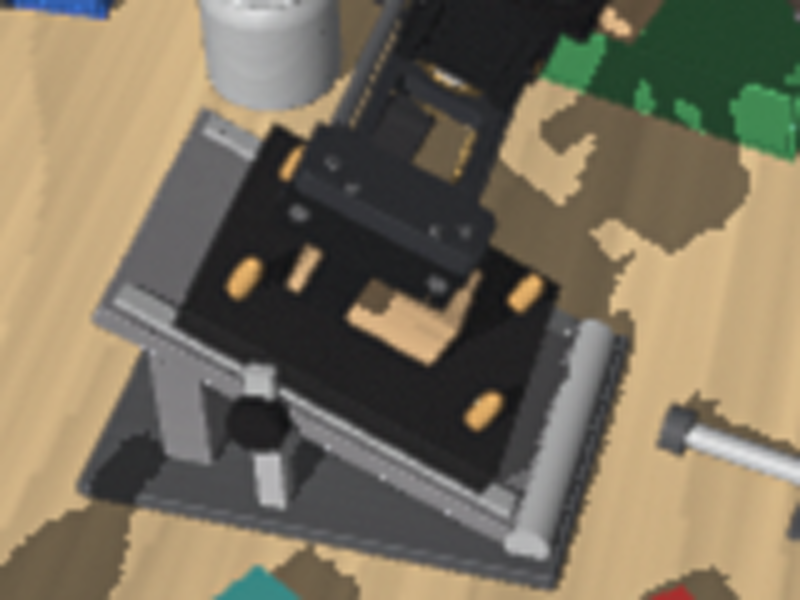

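```bash
python3 - <<'E'
from h import *
s=r.sense();print(s['joints'],s['joint_velocities'],s['effort'])
E
```

```text
[  13.4157   14.072   -44.9683   41.9358   -9.2012 -146.4033] [ 0.159  -0.62   -0.3963  0.5016 -0.058  -0.1886] [ -0.0988 -26.3718  13.7857   1.7538   0.4346   0.0495]
```

```bash
cat >> h.py <<'E'
def trel(deg,base=SR): # tool over a thing with frame base, tipped deg towards base -x
    a=np.radians(deg);z=base@np.array([-np.sin(a),0,-np.cos(a)]);y=base[:,1];return np.c_[np.cross(y,z),y,z]
E
python3 - <<'E'
from h import *
R=trel(14);print(R)
to(BLK+.07*SR[:,2],R)
E
```

```text
[[-0.9691  0.0506  0.2416]
 [ 0.0491  0.9987 -0.0122]
 [-0.2419  0.     -0.9703]]
move [ 0.591  0.118 -1.004] [0.13  2.161 0.017] t 2.53 tcp [ 0.5899 -0.0152  0.1236] F [ 1.   0.4 -0.5] g 0.997
```

Call:
{"op": "move_arm", "data": {"motion": [0,0.1,-1.0,0.1,0.5,0,-1,0.6,0.12,-1.0,0.13,1.2,0,-1,0.6,0.12,-1.0,0.13,2.16,0,-1,0.6,0.12,-1.0,0.13,2.16,0,-1,0.6,0.12,-1.0,0.13,2.16,0,-1,0.6,0.12,-1.0,0.13,2.16,0,-1]}}

```text
time_s: 3.03
tcp_pos: [0.5514, -0.0089, 0.1504]
ee_rot: [[-0.969, 0.049, 0.243], [0.047, 0.999, -0.012], [-0.243, -0.001, -0.97]]
wrist_force: [-0.8, 0.3, -1.5]
gripper_width: 0.995
```

```bash
python3 - <<'E'
from h import *
R=trel(14)
to(BLK+.006*SR[:,2],R);print(r.sense()['joints'])
E
```

```text
move [-0.393 -0.001  1.562] [-0.002  0.018  0.02 ] t 3.03 tcp [ 0.5514 -0.0089  0.1504] F [-0.8  0.3 -1.5] g 0.995
[  18.711    12.3427  -29.8531    9.0101  -35.005  -118.3183]
```

Call:
{"op": "move_arm", "data": {"motion": [-0.2,0,0.7,0,0,0,-1,-0.33,0,1.25,0,0,0,-1,-0.39,0,1.48,0,0,0,-1,-0.39,0,1.56,0,0,0,-1,-0.39,0,1.56,0,0,0,-1]}}

```text
time_s: 3.45
tcp_pos: [0.5805, -0.0111, 0.0926]
ee_rot: [[-0.969, 0.049, 0.24], [0.047, 0.999, -0.014], [-0.241, -0.002, -0.971]]
wrist_force: [-0.3, 0.0, -0.3]
gripper_width: 1.002
```

```bash
python3 - <<'E'
from h import *
R=trel(14)
to(BLK+.006*SR[:,2],R);print(r.sense()['joints'])
cv2.imwrite('pics/s3.png',np.hstack([cv2.resize(imaging.capture(n)[y:y+120,x:x+100],(400,480),interpolation=cv2.INTER_CUBIC) for n,x,y in(('side',240,170),('top',275,145))]))
E
```

```text
move [-0.037  0.018 -0.019] [-0.019 -0.012  0.021] t 3.45 tcp [ 0.5805 -0.0111  0.0926] F [-0.3  0.  -0.3] g 1.002
[  17.2732   19.3842  -30.453    10.5633  -27.4791 -118.9188]
```

View pics/s3.png

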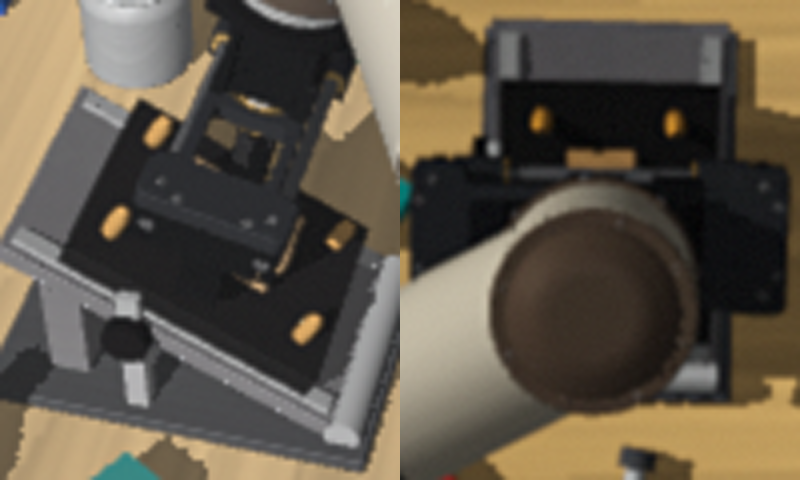

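Fingers straddle the block between the pins. Closing.

Call:
{"op": "move_arm", "data": {"motion": [0,0,0,0,0,0,1,0,0,0,0,0,0,1,0,0,0,0,0,0,1,0,0,0,0,0,0,1,0,0,0,0,0,0,1,0,0,0,0,0,0,1,0,0,0,0,0,0,1,0,0,0,0,0,0,1]}}

```text
time_s: 4.22
tcp_pos: [0.5815, -0.0106, 0.0943]
ee_rot: [[-0.969, 0.049, 0.244], [0.047, 0.999, -0.013], [-0.244, -0.001, -0.97]]
wrist_force: [0.2, -0.6, 0.0]
gripper_width: 0.478
```

Call:
{"op": "move_arm", "data": {"motion": [0,0,0,0,0,0,1,0,0,0,0,0,0,1,0,0,0,0,0,0,1]}}

```text
time_s: 4.47
tcp_pos: [0.5815, -0.0106, 0.0943]
ee_rot: [[-0.969, 0.049, 0.244], [0.047, 0.999, -0.013], [-0.244, -0.001, -0.97]]
wrist_force: [-0.0, 0.5, 0.0]
gripper_width: 0.411
```

```bash
python3 - <<'E'
from h import *
R=trel(14)
to(BLK+.10*SR[:,2],R);
# tray: rim corners by plane at z=.04 per view, and side-view rim
for n in('side','top'):
    im=cv2.imread(f'pics/{n}0.png')
    roi=(315,140,90,62) if n=='side' else (415,195,95,95)
    o=max(sub(im,roi,(45,80,25),(85,255,255),4,200),key=lambda o:o[2])
    h=cv2.approxPolyDP(cv2.convexHull(o[3].astype(np.float32)),2.5,True)[:,0];print(n,h)
    print(plane(n,h,.04))
E
```

```text
move [ 0.558  0.004 -2.265] [-0.004  0.024  0.023] t 4.47 tcp [ 0.5815 -0.0106  0.0943] F [-0.   0.5  0. ] g 0.411
side [[343.875 141.375]
 [400.375 157.625]
 [397.875 170.625]
 [378.375 201.375]
 [319.375 181.875]
 [319.875 170.125]]
[[ 0.5397 -0.4164  0.04  ]
 [ 0.3786 -0.374   0.04  ]
 [ 0.3799 -0.3172  0.04  ]
 [ 0.4152 -0.1887  0.04  ]
 [ 0.5709 -0.2317  0.04  ]
 [ 0.5793 -0.2783  0.04  ]]
top [[440.125 198.375]
 [503.125 213.875]
 [487.125 285.125]
 [421.125 269.125]]
[[ 0.5828 -0.2746  0.04  ]
 [ 0.5433 -0.4168  0.04  ]
 [ 0.3822 -0.3728  0.04  ]
 [ 0.4222 -0.2249  0.04  ]]
```

```bash
cat >> h.py <<'E'
def Rz(d): return Ro.from_euler('z',d,degrees=True).as_matrix()
TRAYP=np.array([.4459,-.312,0])
OFF=SR.T@(np.array([.5815,-.0106,.0943])-BLK)
E
python3 - <<'E'
from h import *
B=Rz(-16);print(OFF,r.sense()['joints'])
to(TRAYP+[0,0,.10]+B@OFF,trel(14,B))
to(TRAYP+[0,0,.0075]+B@OFF,trel(14,B))
E
```

```text
[ 0.     -0.0001  0.0067] [  17.2959   19.2661  -30.3643   10.5518  -27.4932 -118.9027]
move [ 2.853 -7.694 -1.032] [-0.007  5.6    2.668] t 4.47 tcp [ 0.5815 -0.0106  0.0943] F [-0.   0.5  0. ] g 0.411
move [ 3.417 -7.692  1.211] [-0.007  5.6    2.668] t 4.47 tcp [ 0.5815 -0.0106  0.0943] F [-0.   0.5  0. ] g 0.411
```

Call:
{"op": "move_arm", "data": {"motion": [0.2,0,-0.8,0,0,0,1,0.5,0,-1.8,0,0,0,1,0.6,-0.5,-2.3,0,0,0,1,1.0,-1.5,-2.3,0,0.9,0.4,1,1.3,-2.5,-2.2,0,1.8,0.8,1,1.6,-3.5,-2.0,0,2.7,1.2,1,1.9,-4.5,-1.8,0,3.6,1.6,1,2.2,-5.5,-1.6,0,4.4,2.0,1,2.5,-6.5,-1.4,0,5.0,2.4,1,2.8,-7.3,-1.2,0,5.6,2.67,1,2.85,-7.7,-1.03,0,5.6,2.67,1,2.85,-7.7,-1.03,0,5.6,2.67,1,2.85,-7.7,-1.03,0,5.6,2.67,1]}}

```text
time_s: 5.55
tcp_pos: [0.4451, -0.313, 0.1054]
ee_rot: [[-0.931, 0.278, -0.235], [0.27, 0.961, 0.068], [0.244, -0.0, -0.97]]
wrist_force: [0.2, -0.0, -0.0]
gripper_width: 0.414
```

```bash
python3 - <<'E'
from h import *
B=Rz(-16)
to(TRAYP+[0,0,.0075]+B@OFF,trel(14,B));print(r.sense()['joints'])
cv2.imwrite('pics/s4.png',np.hstack([cv2.resize(imaging.capture(n)[y:y+120,x:x+100],(400,480),interpolation=cv2.INTER_CUBIC) for n,x,y in(('side',310,90),('top',410,185))]))
E
```

```text
move [-0.568  0.026  2.209] [ 0.004 -0.026 -0.03 ] t 5.55 tcp [ 0.4451 -0.313   0.1054] F [ 0.2 -0.  -0. ] g 0.414
[-17.7884  27.5422 -10.4843   0.4536 -66.0967 -88.5995]
```

View pics/s4.png

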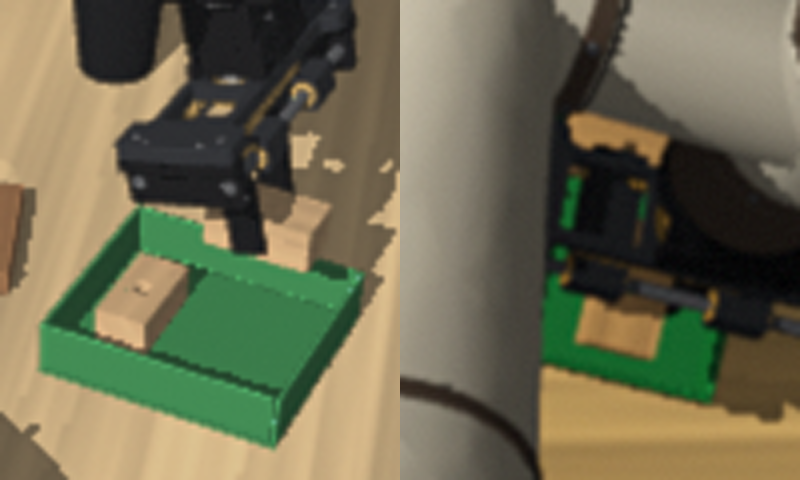

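Block held level over the free half. Lowering, releasing and backing out vertically.

Call:
{"op": "move_arm", "data": {"motion": [-0.2,0,0.8,0,0,0,1,-0.4,0,1.5,0,0,0,1,-0.5,0.02,1.95,0,0,0,1,-0.55,0.02,2.1,0,0,0,1,-0.57,0.02,2.18,0,0,0,1,-0.57,0.02,2.2,0,0,0,1,-0.57,0.02,2.2,0,0,0,-1,-0.57,0.02,2.2,0,0,0,-1,-0.57,0.02,2.2,0,0,0,-1,-0.57,0.02,2.2,0,0,0,-1,-0.57,0.02,2.2,0,0,0,-1,-0.57,0.02,2.2,0,0,0,-1,-0.4,0.02,1.5,0,0,0,-1,-0.2,0,0.8,0,0,0,-1,0.1,0,-0.3,0,0,0,-1,0.3,0,-1.2,0,0,0,-1]}}

```text
time_s: 6.98
tcp_pos: [0.4451, -0.3115, 0.1575]
ee_rot: [[-0.932, 0.276, -0.235], [0.267, 0.961, 0.067], [0.244, -0.0, -0.97]]
wrist_force: [1.1, -1.4, 0.5]
gripper_width: 0.987
```

```bash
cat >> h.py <<'E'
PL=np.array([.494,.2822,0]);PB=Rz(-28.05)
REL=18
E
python3 - <<'E'
from h import *
cv2.imwrite('pics/s5.png',imaging.capture('side'))
R=trel(REL,PB)
to(PL+[0,0,.12],R)
E
```

```text
move [ 2.684 14.658  1.753] [-0.711  0.972  2.335] t 7.03 tcp [ 0.4498 -0.3145  0.1668] F [ 2.4 -1.2  6.7] g 0.99
```

View pics/s5.png

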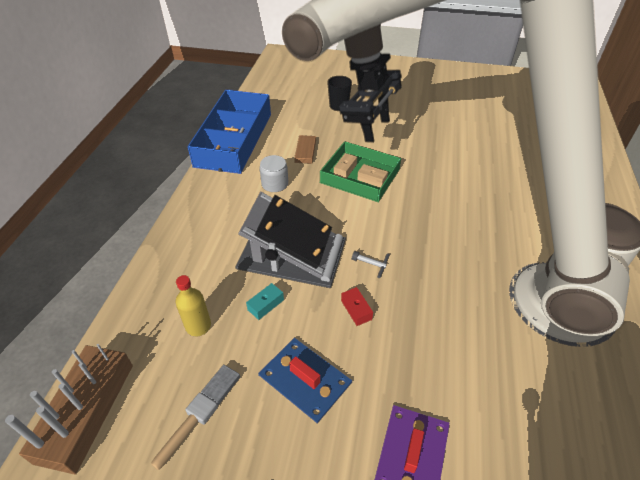

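Call:
{"op": "move_arm", "data": {"motion": [1,1,-0.5,0,0,0,-1,2.5,2,-0.8,0,0,0,-1,3,3,-0.8,0,0,0,-1,3,4,-0.8,0,0.2,0.5,-1,3,5,-0.8,0,0.2,1,-1,3,6,-0.8,-0.2,0.4,1.5,-1,3,7,-0.8,-0.3,0.5,2,-1,3,8,-0.8,-0.5,0.7,2.3,-1,3,9,-0.8,-0.7,0.97,2.33,-1,3,10,-0.6,-0.7,0.97,2.33,-1,3,11,-0.3,-0.7,0.97,2.33,-1,3,12,0,-0.7,0.97,2.33,-1,2.9,13,0.5,-0.7,0.97,2.33,-1,2.8,14,1,-0.7,0.97,2.33,-1,2.7,14.6,1.5,-0.7,0.97,2.33,-1,2.68,14.66,1.75,-0.7,0.97,2.33,-1,2.68,14.66,1.75,-0.7,0.97,2.33,-1,2.68,14.66,1.75,-0.7,0.97,2.33,-1]}}

```text
time_s: 8.53
tcp_pos: [0.4932, 0.2828, 0.1178]
ee_rot: [[-0.839, 0.468, -0.277], [0.446, 0.884, 0.141], [0.311, -0.005, -0.951]]
wrist_force: [0.8, -1.3, -0.1]
gripper_width: 1.002
```

```bash
python3 - <<'E'
from h import *
R=trel(REL,PB)
to(PL+PB@[-.000,0,.014],R);print(r.sense()['joints'])
cv2.imwrite('pics/s6.png',np.hstack([cv2.resize(imaging.capture(n)[y:y+120,x:x+100],(400,480),interpolation=cv2.INTER_CUBIC) for n,x,y in(('side',260,310),('top',160,180))]))
E
```

```text
move [-0.829  0.01   2.459] [-0.062 -0.019  0.011] t 8.53 tcp [0.4932 0.2828 0.1178] F [ 0.8 -1.3 -0.1] g 1.002
[  36.6185   27.8926   -1.8925  -17.3083  -69.3517 -147.1187]
```

View pics/s6.png

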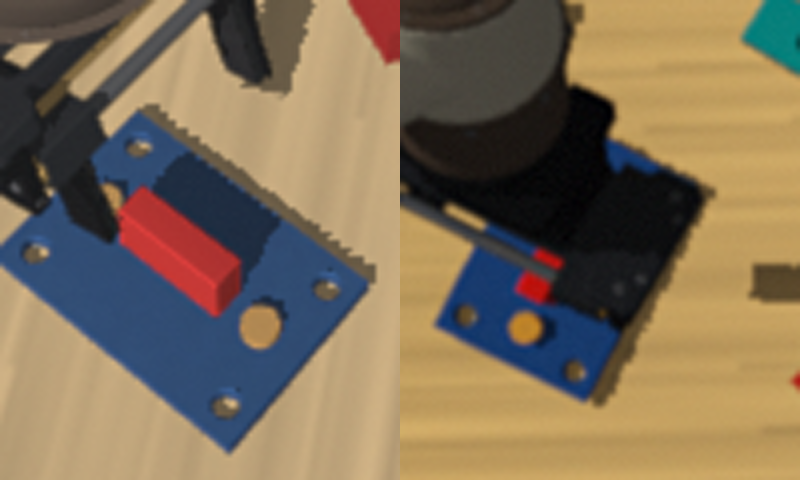

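Call:
{"op": "move_arm", "data": {"motion": [-0.25,0,0.8,0,0,0,-1,-0.45,0,1.5,0,0,0,-1,-0.6,0,2.05,0,0,0,-1,-0.7,0.01,2.3,-0.06,0,0,-1,-0.74,0.01,2.42,-0.06,-0.02,0,-1,-0.74,0.01,2.43,-0.06,-0.02,0,-1,-0.74,0.01,2.43,-0.06,-0.02,0,-1]}}

```text
time_s: 9.22
tcp_pos: [0.4941, 0.2831, 0.0204]
ee_rot: [[-0.841, 0.471, -0.266], [0.447, 0.882, 0.149], [0.305, 0.007, -0.952]]
wrist_force: [0.3, -0.5, 0.2]
gripper_width: 1.004
```

```bash
python3 - <<'E'
from h import *
R=trel(REL,PB)
to(PL+PB@[-.004,0,.014],R)
cv2.imwrite('pics/s7.png',np.hstack([cv2.resize(imaging.capture(n)[y:y+120,x:x+100],(400,480),interpolation=cv2.INTER_CUBIC) for n,x,y in(('side',260,310),('top',160,180))]))
E
```

```text
move [ 0.039 -0.023  0.181] [0.077 0.049 0.011] t 9.22 tcp [0.4941 0.2831 0.0204] F [ 0.3 -0.5  0.2] g 1.004
```

View pics/s7.png

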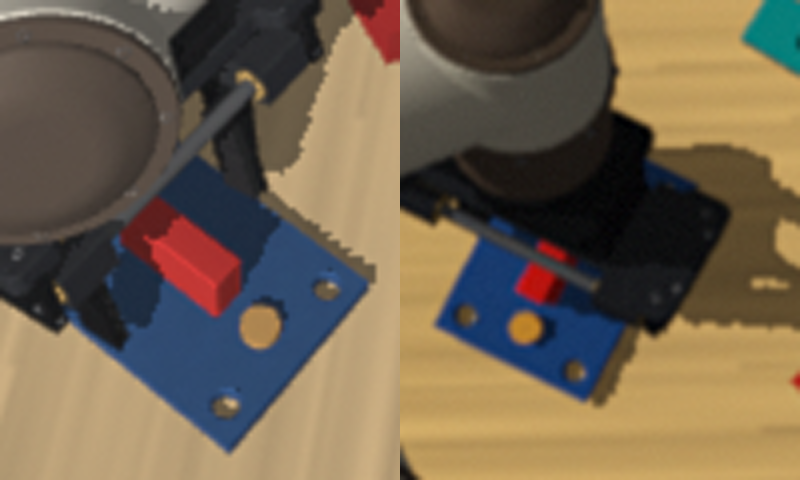

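Call:
{"op": "move_arm", "data": {"motion": [0.04,-0.02,0.1,0.08,0.05,0,-1,0.04,-0.02,0.18,0.08,0.05,0,-1,0.04,-0.02,0.18,0.08,0.05,0,-1,0.04,-0.02,0.18,0.08,0.05,0,1,0.04,-0.02,0.18,0.08,0.05,0,1,0.04,-0.02,0.18,0.08,0.05,0,1,0.04,-0.02,0.18,0.08,0.05,0,1,0.04,-0.02,0.18,0.08,0.05,0,1,0.04,-0.02,0.18,0.08,0.05,0,1,0.04,-0.02,0.18,0.08,0.05,0,1,0.04,-0.02,0.18,0.08,0.05,0,1,0.04,-0.02,0.18,0.08,0.05,0,1,0.04,-0.02,0.18,0.08,0.05,0,1,0.04,-0.02,0.18,0.08,0.05,0,1,0.04,-0.02,0.18,0.08,0.05,0,1,0.04,-0.02,0.18,0.08,0.05,0,1,0.04,-0.02,0.18,0.08,0.05,0,1]}}

```text
time_s: 10.73
tcp_pos: [0.4904, 0.2844, 0.0143]
ee_rot: [[-0.84, 0.469, -0.273], [0.446, 0.883, 0.145], [0.309, 0.0, -0.951]]
wrist_force: [0.2, -0.2, 0.6]
gripper_width: 0.204
```

```bash
python3 - <<'E'
from h import *
s=r.sense();R=s['ee_rot'];print('tool in plate frame',PB.T@(s['tcp_pos']-PL),'\n',PB.T@R, s['gripper_width'])
# plate fixed in tool: keep; waypoint above the stand
RP=R.T@PB  # plate axes in tool
pp=R.T@(PL-s['tcp_pos'])
np.savez('grasp.npz',RP=RP,pp=pp)
Rt=SR@RP.T
for h in(.10,.06):
    to(BC+h*SR[:,2]-Rt@pp,Rt)
print(Rt)
E
```

```text
tool in plate frame [-0.0042  0.0002  0.0143] 
 [[-0.951  -0.0014 -0.309 ]
 [-0.0014  1.     -0.0001]
 [ 0.309   0.0004 -0.951 ]] 0.20362061294745268
move [-2.642 -6.09  -5.354] [ 0.362 -5.509 -5.067] t 10.73 tcp [0.4904 0.2844 0.0143] F [ 0.2 -0.2  0.6] g 0.204
move [-3.319 -5.891 -4.645] [ 0.362 -5.509 -5.067] t 10.73 tcp [0.4904 0.2844 0.0143] F [ 0.2 -0.2  0.6] g 0.204
[[-0.9836  0.0492  0.1734]
 [ 0.0484  0.9988 -0.0089]
 [-0.1736 -0.0003 -0.9848]]
```

Call:
{"op": "move_arm", "data": {"motion": [0.25,0,-0.75,0,0,0,1,0.55,0,-1.65,0,0,0,1,0.85,0,-2.6,0,0,0,1,1.1,0,-3.5,0,0,0,1,1.3,0,-4.3,0,0,0,1,1.2,-0.7,-5.0,0,-0.8,-0.7,1,0.6,-1.6,-5.4,0,-1.6,-1.5,1,0,-2.5,-5.5,0.1,-2.5,-2.3,1,-0.6,-3.4,-5.5,0.15,-3.3,-3.1,1,-1.2,-4.2,-5.5,0.2,-4.1,-3.9,1,-1.8,-5.0,-5.5,0.3,-4.9,-4.6,1,-2.3,-5.7,-5.45,0.36,-5.5,-5.07,1,-2.64,-6.09,-5.35,0.36,-5.51,-5.07,1,-2.64,-6.09,-5.35,0.36,-5.51,-5.07,1,-2.64,-6.09,-5.35,0.36,-5.51,-5.07,1,-2.64,-6.09,-5.35,0.36,-5.51,-5.07,1]}}

```text
time_s: 12.07
tcp_pos: [0.5233, -0.0088, 0.185]
ee_rot: [[-0.984, 0.049, 0.173], [0.049, 0.999, -0.008], [-0.174, 0.0, -0.985]]
wrist_force: [-0.1, 0.0, -3.1]
gripper_width: 0.202
```

```bash
cat >> h.py <<'E'
def shoot(tag):
    a={n:imaging.capture(n) for n in('side','top')}
    for n in a: cv2.imwrite(f'pics/{tag}_{n}.png',a[n])
    return a
def tool_to(h,dx=0,dy=0):
    g=np.load('grasp.npz');Rt=SR@g['RP'].T
    to(BC+SR@np.array([dx,dy,h])-Rt@g['pp'],Rt)
E
python3 - <<'E'
from h import *
a=shoot('h1')
cv2.imwrite('pics/s8.png',np.hstack([cv2.resize(a[n][y:y+120,x:x+100],(400,480),interpolation=cv2.INTER_CUBIC) for n,x,y in(('side',250,160),('top',275,145))]))
tool_to(.10);print(r.sense()['joints'])
E
```

```text
move [ 0.007 -0.024  0.001] [0.009 0.006 0.012] t 12.17 tcp [ 0.5236 -0.008   0.1853] F [-0.6 -0.3 -3. ] g 0.202
[  19.0983    9.1258  -26.0683    5.1865  -45.5954 -115.1849]
```

View pics/s8.png

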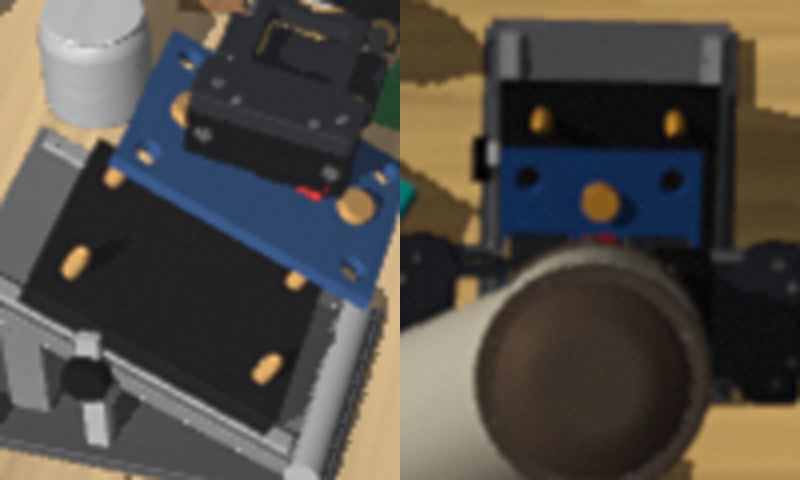

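```bash
python3 - <<'E'
from h import *
tool_to(.038)
E
```

```text
move [-0.471 -0.026  1.475] [0.009 0.006 0.012] t 12.17 tcp [ 0.5236 -0.008   0.1853] F [-0.6 -0.3 -3. ] g 0.202
```

Call:
{"op": "move_arm", "data": {"motion": [-0.2,-0.02,0.6,0,0,0,1,-0.36,-0.02,1.1,0,0,0,1,-0.45,-0.02,1.4,0,0,0,1,-0.47,-0.02,1.47,0,0,0.01,1,-0.47,-0.02,1.47,0,0,0.01,1,-0.47,-0.02,1.47,0,0,0.01,1]}}

```text
time_s: 12.67
tcp_pos: [0.5527, -0.0096, 0.1312]
ee_rot: [[-0.983, 0.048, 0.175], [0.047, 0.999, -0.008], [-0.175, 0.0, -0.985]]
wrist_force: [1.3, -0.5, -1.8]
gripper_width: 0.204
```

```bash
python3 - <<'E'
from h import *
a=shoot('h2')
cv2.imwrite('pics/s9.png',np.hstack([cv2.resize(a[n][y:y+90,x:x+75],(400,480),interpolation=cv2.INTER_CUBIC) for n,x,y in(('side',258,185),('top',290,155))]))
tool_to(.038)
E
```

```text
move [ 0.014 -0.02   0.033] [0.017 0.029 0.01 ] t 12.77 tcp [ 0.5527 -0.0097  0.1318] F [-0.8  0.1 -2.9] g 0.203
```

View pics/s9.png

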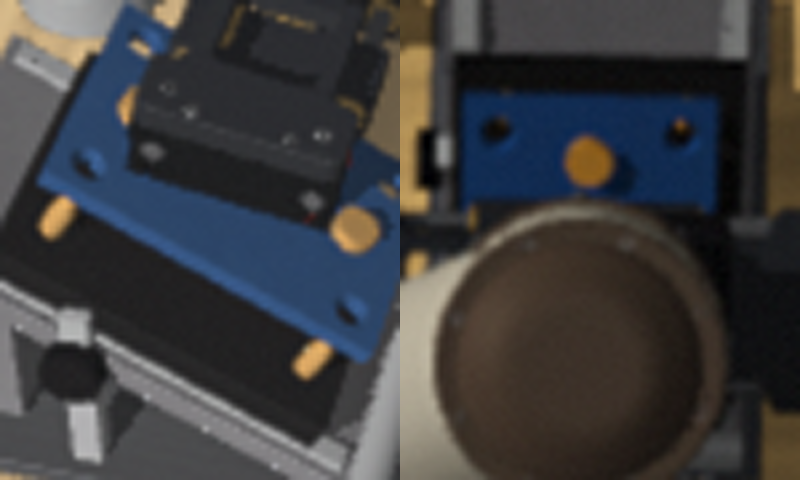

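```bash
cat > meas.py <<'E'
from h import *
def holes(im,roi,k=8):
    x,y,w,h=roi
    hs=cv2.cvtColor(cv2.resize(im[y:y+h,x:x+w],None,fx=k,fy=k,interpolation=cv2.INTER_CUBIC),cv2.COLOR_BGR2HSV)
    m=cv2.inRange(hs,(100,100,50),(125,255,255));out=[]
    c,hh=cv2.findContours(m,cv2.RETR_CCOMP,cv2.CHAIN_APPROX_NONE)
    for q,g in zip(c,hh[0]):
        if g[3]>=0 and k*k*5<cv2.contourArea(q)<k*k*60:
            (cx,cy),ax,an=cv2.fitEllipse(q);out.append(((cx+.5)/k-.5+x,(cy+.5)/k-.5+y,cv2.contourArea(q)/k/k,(round(ax[0]/k,1),round(ax[1]/k,1))))
    return out
if __name__=='__main__':
    import sys
    t=sys.argv[1]
    for n,roi in(('side',(240,160,110,110)),('top',(295,160,65,50))):
        for o in holes(cv2.imread(f'pics/{t}_{n}.png'),roi):print(n,o)
E
python3 meas.py h2; python3 meas.py h1
```

```text
side (322.31610107421875, 243.75628662109375, 5.7109375, (1.8, 4.1))
side (330.37979888916016, 220.11962509155273, 12.453125, (2.9, 5.6))
side (273.2382164001465, 216.40093612670898, 6.1328125, (2.0, 4.0))
top (341.9338798522949, 179.4185676574707, 23.484375, (4.9, 6.2))
top (307.47761249542236, 178.87932968139648, 21.5703125, (4.7, 5.9))
side (336.7785110473633, 227.84850311279297, 13.4453125, (3.0, 5.7))
side (344.6504440307617, 203.84166717529297, 13.359375, (3.1, 5.6))
side (285.7139778137207, 198.69608688354492, 18.4453125, (3.7, 6.5))
top (342.42447662353516, 189.67589569091797, 24.53125, (5.0, 6.3))
top (306.3246841430664, 188.82519912719727, 23.5078125, (5.0, 6.1))
```

```bash
python3 - <<'E'
from h import *
for t in('h1','h2'):
  for n,pts in(('side',[(273,216),(322,244)]),('top',[(307,179),(342,179)])):
    if t=='h1':continue
    im=cv2.imread(f'pics/{t}_{n}.png')
    for x,y in pts:print(n,(x,y),'\n',cv2.cvtColor(im[y-5:y+6,x-6:x+7],cv2.COLOR_BGR2HSV)[...,2])
E
```

```text
side (273, 216) 
 [[ 36  72 102 103 103 103 104 104 104 103 101 103 103]
 [ 46  98 105 104 102 102 105 111 109 105 103 102 102]
 [ 71 103 105 104  93  82 105 127 134 121 105 102 102]
 [ 97 106 106 104  79  66  95 122 141 146 113 103 103]
 [102 106 105 104  78  52  57  79 136 142 126 106 104]
 [106 105 104 104  87  48  32  55 129 139 130 108 105]
 [116 108 105 105 102  77  47  37  70 119 117 106 104]
 [133 125 115 107 105 102  87  68  66  92 103 106 104]
 [132 133 132 124 114 107 104 101 102 103 104 105 104]
 [105 126 130 132 130 121 110 105 105 104 104 105 105]
 [ 45  69 105 128 133 133 131 116 108 106 105 104 105]]
side (322, 244) 
 [[102 103 102 102 101 100 103 105 102 102 102 101 102]
 [103 102 102 102 101  96 105 119 114 106 102 101 101]
 [103 103 103 102  94  79  98 126 137 129 109 101 100]
 [103 103 104 104  95  62  71 123 139 143 127 106 102]
 [103 102 103 104 101  54  35  72 128 138 129 107 102]
 [107 103 103 105 104  76  43  34  71 120 116 105 103]
 [128 114 106 105 105 102  76  51  59 100 106 102 103]
 [133 131 124 116 107 105 103 100  93  96 102 103 102]
 [123 129 134 132 
[... 693 characters left out ...]
  93  86  82  80  79]
 [ 45  75  83  81  84  83  84  85  83  81  79  79  80]]
top (342, 179) 
 [[ 78  75  77  76  76  78  76  76  75  75  74  75  73]
 [ 80  79  79  79  81  79  80  79  79  79  80  79  76]
 [ 79  80  82  80  79  79  77  77  79  79  78  80  76]
 [ 76  79  80  80  73  67  72  61  68  75  78  80  77]
 [ 77  79  81  76  54  52 103  66  42  64  75  78  77]
 [ 78  78  78  63  35  25  55  36  26  54  72  78  76]
 [ 77  78  77  54  24  12  14  15  36  70  79  78  74]
 [ 77  78  77  59  35  23  15  26  63  94  86  79  73]
 [ 78  80  78  67  54  45  50  62  92 100  85  78  74]
 [ 79  78  80  76  72  72  76  88  94  86  78  78  73]
 [ 80  77  79  81  77  81  81  84  80  78  76  79  74]]
```

```bash
cat > meas.py <<'E'
from h import *
def hole(im,p,rad=6,k=8,th=13):
    x,y=int(round(p[0]))-rad,int(round(p[1]))-rad
    v=cv2.cvtColor(im,cv2.COLOR_BGR2HSV)[...,2][y:y+2*rad+1,x:x+2*rad+1].astype(np.float32)
    u=cv2.resize(v,None,fx=k,fy=k,interpolation=cv2.INTER_CUBIC);f=np.median(v)
    m=cv2.morphologyEx(((abs(u-f)>th)*255).astype(np.uint8),cv2.MORPH_CLOSE,np.ones((9,9)))
    best=None
    for c in cnts(m,k*k*4):
        if cv2.pointPolygonTest(c,(rad*k+k/2.,rad*k+k/2.),True)>-8:
            best=c;break
    if best is None:return None
    h=cv2.convexHull(best);M=cv2.moments(h);(cx,cy),ax,an=cv2.fitEllipse(h)
    return ((M['m10']/M['m00']+.5)/k-.5+x,(M['m01']/M['m00']+.5)/k-.5+y,cv2.contourArea(h)/k/k,ax[0]/k,ax[1]/k,an)
PS=[(268.38,225.07),(279.07,202.31),(316.48,251.64),(324.66,228.15)]
PT=[(309.21,174.46),(342.71,175.33),(308.85,224.12),(340.98,225.18)]
PX=tri(PS,PT)
E
python3 - <<'E'
from meas import *
s=cv2.imread('pics/h2_side.png');t=cv2.imread('pics/h2_top.png')
a=[hole(s,p,5) for p in((274,215.5),(323,243))];b=[hole(t,p,5) for p in((307.5,179),(342.3,179))]
print(np.array(a+b))
# expected projection of true hole (12.5 circle at plate z=8mm), to compare sizes
X=tri(a[0][:2],b[0][:2])[0];print('uh',X,'bed frame',SR.T@(X-BC)*1000)
print('pins in bed frame',(PX-BC)@SR*1000)
g=np.load('grasp.npz');q=r.sense();
R=q['ee_rot'];pl=q['tcp_pos']+R@g['pp'];PR=R@g['RP'];print('cmd plate in bed frame',SR.T@(pl-BC)*1000)
E4=np.array([[58,36,8],[58,-36,8],[-58,36,8],[-58,-36,8]])/1000
X4=pl+E4@PR.T
print('obs-exp side',np.array(a)[:,:2]-proj('side',X4)[[0,2]],'top',np.array(b)[:,:2]-proj('top',X4)[[0,1]])
X5=BC+np.array([[58,36,10],[58,-36,10],[-58,36,10],[-58,-36,10]])/1000@SR.T
print('pins obs-exp',PS-proj('side',X5),PT-proj('top',X5))
E
```

```text
[[274.0605 215.3443  33.8359   6.1412   7.419  126.8443]
 [323.2616 242.7519  28.9688   5.7361   6.8566 124.7471]
 [307.7047 179.4281  37.1172   6.733    7.3729 127.4877]
 [342.3094 180.0783  36.8047   6.7913   7.3803 105.8087]]
uh [0.6129 0.0242 0.1555] bed frame [59.3866 37.9273 46.8851]
pins in bed frame [[ 58.0206  36.0976   9.8084]
 [ 57.9736 -36.0505   9.8571]
 [-58.0208  35.8848  10.0467]
 [-58.0512 -35.943   10.5478]]
cmd plate in bed frame [ 0.957   0.8055 39.0927]
obs-exp side [[0.7634 0.5458]
 [0.8371 0.1989]] top [[-0.687  -1.114 ]
 [-0.4736 -1.2473]]
pins obs-exp [[1.414  0.2893]
 [1.3208 0.2171]
 [1.5353 0.1528]
 [1.3097 0.0498]] [[-0.2456 -1.0376]
 [-0.1626 -0.9555]
 [-0.0894 -0.9963]
 [-0.1341 -0.7214]]
```

```bash
python3 - <<'E'
from h import *
tool_to(.026,-.0004,-.0008)
E
```

```text
move [-0.069 -0.04   0.321] [0.017 0.029 0.01 ] t 12.77 tcp [ 0.5527 -0.0097  0.1318] F [-0.8  0.1 -2.9] g 0.203
```

Call:
{"op": "move_arm", "data": {"motion": [-0.04,-0.03,0.2,0,0.03,0,1,-0.07,-0.04,0.32,0.02,0.03,0.01,1,-0.07,-0.04,0.32,0.02,0.03,0.01,1,-0.07,-0.04,0.32,0.02,0.03,0.01,1]}}

```text
time_s: 13.1
tcp_pos: [0.5574, -0.0117, 0.1193]
ee_rot: [[-0.984, 0.05, 0.172], [0.049, 0.999, -0.009], [-0.173, -0.001, -0.985]]
wrist_force: [-0.2, 0.5, -3.8]
gripper_width: 0.202
```

```bash
cat > rep.py <<'E'
import sys
from meas import *
tag=sys.argv[1];a=shoot(tag)
g=np.load('grasp.npz');q=r.sense();R=q['ee_rot'];pl=q['tcp_pos']+R@g['pp'];PR=R@g['RP'];print('cmd plate in bed frame',SR.T@(pl-BC)*1000, 'F',q['wrist_force'],'M',q['moment'])
X4=pl+np.array([[58,36,8],[58,-36,8],[-58,36,8],[-58,-36,8]])/1000@PR.T
es,et=proj('side',X4)[[0,2]]+[1,.2],proj('top',X4)[[0,1]]+[-.3,-1.1]
A=[hole(a['side'],p,5) for p in es];B=[hole(a['top'],p,5) for p in et];print(A,B)
cv2.imwrite(f'pics/{tag}_c.png',np.hstack([cv2.resize(a[n][y:y+90,x:x+75],(400,480),interpolation=cv2.INTER_CUBIC) for n,x,y in(('side',258,185),('top',290,155))]))
X=tri(A[0][:2],B[0][:2])[0];print('hole in bed frame',SR.T@(X-BC)*1000)
X5=BC+np.array([[58,36,10],[58,-36,10],[-58,36,10],[-58,-36,10]])/1000@SR.T
print('hole-pin resid side',[np.array(A[i][:2])-proj('side',X4)[[0,2]][i]-(PS-proj('side',X5))[[0,2]][i] for i in(0,1)])
print('hole-pin resid top',[np.array(B[i][:2])-proj('top',X4)[i]-(PT-proj('top',X5))[i] for i in(0,1)])
E
python3 rep.py h3
```

```text
cmd plate in bed frame [-0.3194 -0.8797 26.0155] F [ 0.1331  0.6668 -2.2232] M [-0.0327  0.5186  0.0327]
[(272.50865134520035, 218.51282715597821, 32.0390625, 6.094753265380859, 7.071165561676025, 121.15572357177734), (321.1858651226158, 245.66263623978202, 28.671875, 5.633089065551758, 6.821964740753174, 126.20267486572266)] [(308.90615945869547, 178.03244912020352, 36.8515625, 6.6763763427734375, 7.691286563873291, 138.83444213867188), (342.97557596967044, 178.74414005540973, 35.71875, 6.81970739364624, 7.3061723709106445, 114.23358917236328)]
hole in bed frame [58.1917 35.8894 33.9117]
hole-pin resid side [array([-0.5144,  0.0426]), array([-0.6432,  0.0228])]
hole-pin resid top [array([-0.2832, -0.0668]), array([-0.3248, -0.245 ])]
```

View pics/h3_c.png

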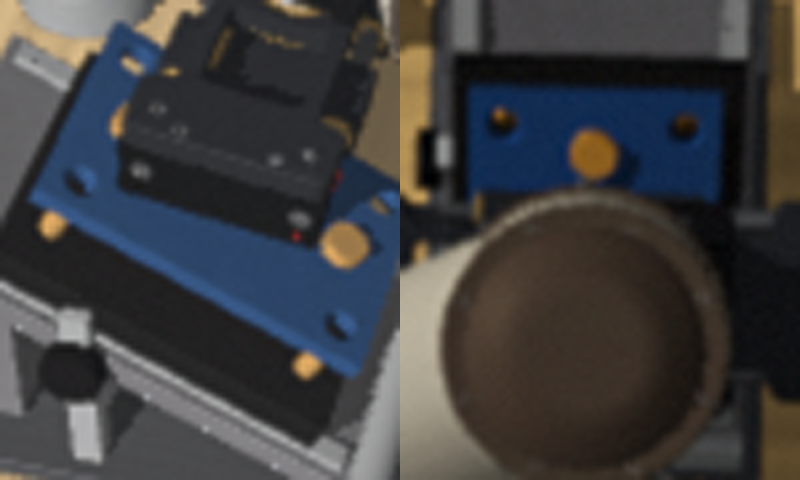

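Holes sit over the pins within about 0.5 mm (upper hole at bed (58.2, 35.9) vs pin (58, 36)). Lowering onto the tips and watching force.

```bash
python3 - <<'E'
from h import *
for h in (.016,.010,.001):tool_to(h,-.0006,-.0008)
E
```

```text
move [-0.071  0.002  0.24 ] [-0.004 -0.002 -0.001] t 13.2 tcp [ 0.5577 -0.0116  0.1197] F [ 0.1  0.7 -2.2] g 0.202
move [-0.117  0.002  0.383] [-0.004 -0.002 -0.001] t 13.2 tcp [ 0.5577 -0.0116  0.1197] F [ 0.1  0.7 -2.2] g 0.202
move [-0.187  0.002  0.597] [-0.004 -0.002 -0.001] t 13.2 tcp [ 0.5577 -0.0116  0.1197] F [ 0.1  0.7 -2.2] g 0.202
```

Call:
{"op": "move_arm", "data": {"motion": [-0.02,0,0.08,0,0,0,1,-0.05,0,0.16,0,0,0,1,-0.07,0,0.24,0,0,0,1,-0.07,0,0.24,0,0,0,1,-0.07,0,0.24,0,0,0,1]}}

```text
time_s: 13.62
tcp_pos: [0.562, -0.0119, 0.1103]
ee_rot: [[-0.984, 0.049, 0.172], [0.049, 0.999, -0.009], [-0.173, -0.001, -0.985]]
wrist_force: [-0.0, 0.6, -2.6]
gripper_width: 0.205
```

```bash
python3 rep.py h4; python3 -c "
from h import *
tool_to(.008,-.0006,-.0008)"
```

```text
cmd plate in bed frame [-0.6453 -0.9134 15.9603] F [-0.3408  0.7703 -2.0041] M [0.0092 0.5057 0.0178]
[(270.88255451713394, 221.25929711838006, 33.4375, 6.465994358062744, 7.344095706939697, 92.50891876220703), (319.17644351652297, 248.16922593390805, 29.0, 5.768121719360352, 6.801916122436523, 125.73091125488281)] [(309.19251773049643, 176.5971719858156, 36.71875, 6.653082370758057, 7.4619364738464355, 134.25924682617188), (342.74237898284315, 177.41702090992646, 34.0, 6.553159236907959, 7.135764122009277, 136.68922424316406)]
hole in bed frame [57.9128 35.6425 23.6943]
hole-pin resid side [array([-0.4322,  0.0139]), array([-0.6287,  0.0264])]
hole-pin resid top [array([-0.1891, -0.1704]), array([-0.4865, -0.2318])]
move [-0.063  0.003  0.189] [-0.005 -0.003 -0.001] t 13.72 tcp [ 0.5621 -0.0119  0.1107] F [-0.3  0.8 -2. ] g 0.206
```

View pics/h4_c.png

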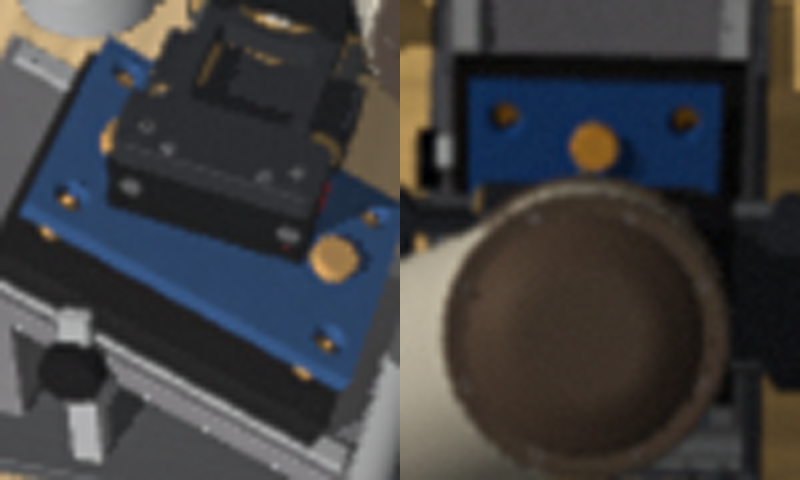

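Pin tips show in all four holes, no contact force. Continuing.

Call:
{"op": "move_arm", "data": {"motion": [-0.02,0,0.06,0,0,0,1,-0.04,0,0.12,0,0,0,1,-0.06,0,0.19,0,0,0,1,-0.06,0,0.19,0,0,0,1]}}

```text
time_s: 14.05
tcp_pos: [0.5656, -0.0123, 0.1028]
ee_rot: [[-0.984, 0.05, 0.172], [0.049, 0.999, -0.01], [-0.172, -0.001, -0.985]]
wrist_force: [-0.1, -1.8, -2.9]
gripper_width: 0.205
```

```bash
python3 rep.py h5|head -1; python3 -c "
from h import *
tool_to(.002,-.0006,-.0008)"
```

```text
cmd plate in bed frame [-1.2083 -1.1358  7.6593] F [-0.1353 -0.2095 -4.669 ] M [-0.3905  0.6894 -0.0526]
move [-0.058  0.008  0.13 ] [-0.009 -0.015 -0.003] t 14.15 tcp [ 0.5655 -0.0122  0.1031] F [-0.1 -0.2 -4.7] g 0.2
```

View pics/h5_c.png

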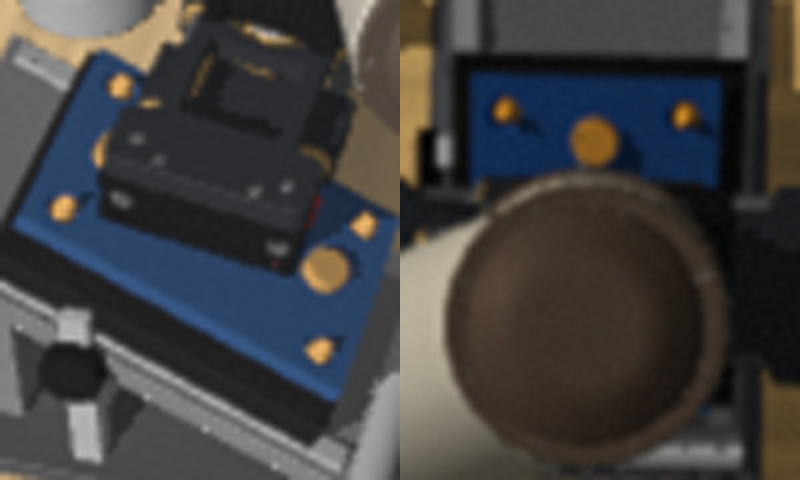

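Call:
{"op": "move_arm", "data": {"motion": [-0.01,0.02,0.02,0,0,0,1,-0.02,0.02,0.06,0,0,0,1,-0.035,0.02,0.1,0,0,0,1,-0.045,0.02,0.13,0,0,0,1]}}

```text
time_s: 14.48
tcp_pos: [0.5678, -0.0121, 0.0981]
ee_rot: [[-0.984, 0.05, 0.171], [0.049, 0.999, -0.01], [-0.171, -0.002, -0.985]]
wrist_force: [-2.0, -3.5, -1.4]
gripper_width: 0.201
```

```bash
python3 rep.py h6|head -1; python3 -c "
from h import *
tool_to(.000,-.0006,-.0004)"
```

```text
cmd plate in bed frame [-1.5895 -0.8423  2.0019] F [-1.0415 -5.2943 -2.6167] M [-1.606   0.8879 -0.3105]
move [-0.038  0.011  0.04 ] [-0.018 -0.028 -0.005] t 14.58 tcp [ 0.5679 -0.0121  0.0979] F [-1.  -5.3 -2.6] g 0.205
```

View pics/h6_c.png

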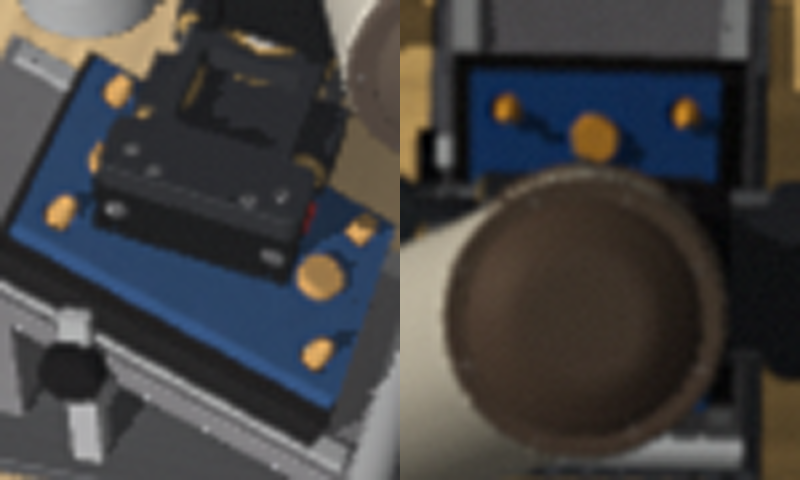

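Call:
{"op": "move_arm", "data": {"motion": [0,-0.02,0.0,0,0,0,1,-0.005,-0.025,0.02,0,0,0,1,-0.01,-0.025,0.04,0,0,0,1,-0.01,-0.025,0.04,0,0,0,1]}}

```text
time_s: 14.92
tcp_pos: [0.5692, -0.0126, 0.0966]
ee_rot: [[-0.984, 0.049, 0.172], [0.049, 0.999, -0.01], [-0.173, -0.001, -0.985]]
wrist_force: [-0.4, 0.1, -2.5]
gripper_width: 0.207
```

```bash
python3 rep.py h7|head -1; python3 -c "
from h import *
tool_to(.000,-.0006,-.0004)"
```

```text
cmd plate in bed frame [-1.0888 -1.2945  0.2261] F [-0.5164 -0.0274 -2.9261] M [-0.1059  0.5115  0.0497]
move [-0.013  0.022  0.002] [-0.009 -0.013 -0.001] t 15.02 tcp [ 0.5691 -0.0126  0.0966] F [-0.5 -0.  -2.9] g 0.205
```

Side load gone, still hanging freely; continuing to find the bed.

Call:
{"op": "move_arm", "data": {"motion": [-0.005,0,0.02,0,0,0,1,-0.01,0,0.03,0,0,0,1,-0.012,0,0.04,0,0,0,1]}}

```text
time_s: 15.27
tcp_pos: [0.5692, -0.0126, 0.0964]
ee_rot: [[-0.984, 0.049, 0.172], [0.048, 0.999, -0.01], [-0.172, -0.001, -0.985]]
wrist_force: [-9.6, 1.6, 10.4]
gripper_width: 0.211
```

Call:
{"op": "move_arm", "data": {"motion": [-0.003,0,0.01,0,0,0,1,-0.006,0,0.02,0,0,0,1,-0.009,0,0.03,0,0,0,1]}}

```text
time_s: 15.52
tcp_pos: [0.5692, -0.0126, 0.0964]
ee_rot: [[-0.984, 0.049, 0.171], [0.048, 0.999, -0.01], [-0.171, -0.002, -0.985]]
wrist_force: [-9.4, 1.8, 11.3]
gripper_width: 0.205
```

```bash
python3 rep.py h8|head -1
```

```text
cmd plate in bed frame [-1.1124 -1.3237  0.0062] F [-6.9298  0.1746  7.9381] M [0.2716 2.0886 0.0491]
```

View pics/h8_c.png

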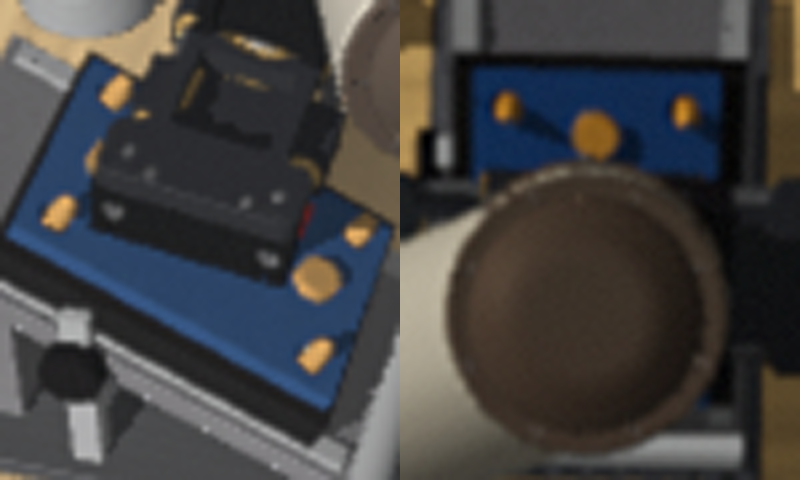

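Firm, gentle contact (~14 N) at bed height with all pins through. Release and back off along the tool axis.

Call:
{"op": "move_arm", "data": {"motion": [0,0,-0.02,0,0,0,-1,0,0,-0.02,0,0,0,-1,0,0,-0.02,0,0,0,-1,0,0,-0.02,0,0,0,-1,0,0,-0.02,0,0,0,-1,0,0,-0.02,0,0,0,-1,0,0,-0.02,0,0,0,-1,0,0,-0.02,0,0,0,-1,0,0,-0.3,0,0,0,-1,0,0,-0.8,0,0,0,-1,0,0,-1.5,0,0,0,-1,0,0,-2.3,0,0,0,-1,0.5,0,-3,0,0,0,-1,1,-1,-3.2,0,0,0,-1,1.5,-2,-3.2,0,0,0,-1,2,-3,-3.2,0,0,0,-1,2.5,-4,-3.2,0,0,0,-1,2.5,-4,-3.2,0,0,0,-1,2.5,-4,-3.2,0,0,0,-1]}}

```text
time_s: 17.2
tcp_pos: [0.439, -0.1684, 0.2055]
ee_rot: [[-0.984, 0.054, 0.171], [0.053, 0.999, -0.011], [-0.171, -0.001, -0.985]]
wrist_force: [0.9, -0.9, -0.2]
gripper_width: 1.0
```

```bash
python3 - <<'E'
from meas import *
a=shoot('f')
S=np.vstack([cv2.resize(a['side'][y:y+90,x:x+120],(400,300),interpolation=cv2.INTER_CUBIC) for x,y in((235,185),(310,130))])
T=cv2.resize(a['top'][145:265,280:360],(400,600),interpolation=cv2.INTER_CUBIC)
cv2.imwrite('pics/f_c.png',np.hstack([S,T]));print(r.sense()['time_s'],r.sense()['tcp_pos'])
cv2.imwrite('pics/f_t.png',a['top'])
for n,roi in(('side',(240,190,110,75)),('top',(295,155,70,90))):
    im=a[n];mb=hsv(im,(100,90,40),(125,255,255),roi)|hsv(im,(0,150,90),(25,255,255),roi)*0
    c=cnts(mb)[0];h=cv2.convexHull(c)[:,0]
    Y=(pln(n,h,BC+.008*SR[:,2],SR[:,2])-BC)@SR*1000
    print(n,cv2.minAreaRect(Y[:,:2].astype(np.float32)))
E
```

```text
17.3 [ 0.441  -0.1667  0.2059]
side ((-2.24542236328125, 1.3369827270507812), (145.7673797607422, 108.68265533447266), 0.07512149214744568)
top ((2.3377151489257812, -0.5831947326660156), (148.7866973876953, 100.60265350341797), 0.305708110332489)
```

View pics/f_c.png

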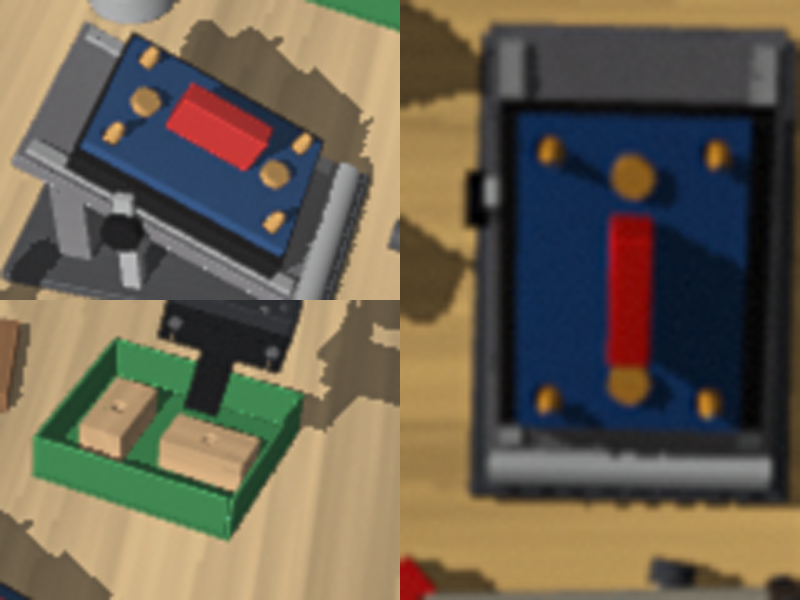

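The plate lies flush and parallel with all four pins through it, turned by less than 0.4°. The block is in the tray and the arm is clear at z = 0.206.

```bash
python3 -c "
from station import r
print(r.finish_job())"
```

```text
the job is handed in; nothing more can be done
None
```

I put the finished block in the free half of the green tray. I then fitted the blue plate on the stand, released it and handed the job in at about 17 s of the 67 s allowed.

**Last checks:**
- The final pictures show pins through all four holes and the plate lying flush on the bed. It was turned by less than 0.4°, and the block was lying in the tray.
- The wrist force was about 15 N as the plate reached the bed, against the 60 N limit.
- The arm was clear of everything at a height of about 0.2 m.
- I steered well clear of the bystanders, but I did not measure their positions at the end.

**What failed or disagreed:**
- **First reach for the block:** joint 5 hit its limit with the tool square to the slope. I gripped the block and the plate with the tool tilted 14° and 18° from square instead.
- **Camera disagreement:** the two cameras differed by about 5 mm in x, so I aligned the plate by comparing holes and pins within the same views. In the last check, the plate centre came out at −2.2 mm along the slope from the side view and +2.3 mm from the top view, the same disagreement.
- **Side load while lowering:** a side force of about 5 N built up from a correction I overdid by about 0.5 mm. I took it out before seating the plate.

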